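Fit the keyed lid on a sample flask and hold it down

TASK

Put the knurled black lid from the desk onto the steel flask: keep it upright, lower it over the neck until it rests on the pins there, out of sight under it, and turn it without forcing it until its keyways drop over them. Then push it fully home onto the flask's shoulder against the spring of the seal and finish while still holding it pressed there, as it springs up if let go. Leave the mug, the tumbler and the carton alone.

Things in the scene. Friction and masses are not known exactly. Their poses are not given: they have to be found in the camera images.
- lid: Black round lid, loose, upright on the desk, 46 mm tall, about 150 g. Below its collar a skirt 52 mm across, open below, 24 mm deep, bore 42.8 mm. Three keyways 9 mm wide, 120 degrees apart, run the skirt's full depth inside; they cannot be seen from outside and their angle to the lid's axes is not told. Origin: centre of the bottom edge; z up along the axis.
- collar (a point): On the lid's axis, 35 mm above its bottom edge: middle height of the solid knurled collar, 56 mm diameter, 22 mm tall (24 to 46 mm above the bottom edge), the part to grip.
- flask: Steel flask, 74 mm diameter, in a wooden block 110 x 110 x 14 mm, fixed to the desk. Origin: centre of the block's underside; z up along the flask's axis. At 100 mm a flat shoulder 60 mm across on which the lid's bottom edge rests when home; above it the neck, 40 mm diameter, to 121 mm, its top 4 mm bevelled.
- home (a point): On the flask's axis at the height of the shoulder, 100 mm above the desk: where the lid's origin lies when home.
- pins (a point): On the flask's axis, 109 mm above the desk, level with the tops of three pins, 120 degrees apart, 5 mm wide, 4 mm out from the neck. Their angle differs every time and does not follow any listed axes; they do not turn. A lid whose keyways miss them rests 9 mm too high. Keyways pass the pins within 4 degrees either side: at most 120 degrees of turning either way finds them.
- seal (a point): On the flask's axis, 129 mm above the desk: top, when free, of the sprung rubber seal on the neck, 22 mm diameter. It meets the lid's ceiling when the lid is still 5 mm above home, pushes back with 4 N at first and 9 N at home, and lifts a released lid 5 mm.
- mug: White mug, 80 mm diameter, 95 mm tall, standing on the desk; bystander. Origin: centre of its underside.
- tumbler: Dark steel tumbler, 78 mm diameter at the top, 153 mm tall, standing on the desk; bystander. Origin: centre of its underside.
- carton: Cardboard carton 120 x 90 x 70 mm on the desk; bystander. Origin: centre of its underside.
Not all that is in view belongs to the job. Leave any orange or purple look-alike of the flask alone.

How it is judged:
By the outcome, as a careful person would: the job done as asked, in the order asked, and still so for the second after the job is handed in, while the arm keeps its last pose, push and grip.
It also fails if it takes over 72 s, if anything falls off the work surface, if the arm or the gripper's body presses on something with over 40 N, if the wrist force passes 120 N, or if a joint passes its speed limit or range.

ROBOT

A 6-joint arm with a two-finger parallel gripper is mounted at the origin on the work surface. World frame = base frame: x ahead of the robot, y to its left, z up, the work surface at z = 0. Lengths are in mm, angles in rad, forces in N, time in s.
With the tool pointing down it reaches from about 375 to 925 mm from the base axis. Payload 5.7 kg.
Tool frame: the origin (TCP) lies at the very end of the fingers, on their centre line; the grasp point (between the pads) lies 19 mm behind it; z points along the fingers, y is the line along which they close (so a half turn about z gives the same grasp; the last joint's range is limited). The gripper opens to 85 mm and grips with 20 to 120 N. Pads are 22 mm wide; open, the fingers measure 114 mm over their backs; the gripper's body (76 mm by 85 mm) begins 54 mm behind the grasp point. The pads swing forward as they close: fully open they stand 13 mm farther back than shut.
Start: joints at [-1.251, 0.359, 1.51, -0, 1.272, -0.115], TCP at [252.719, -544.147, 231.267] pointing down, gripper open.
Joint ranges: [-2.97, 2.97], [-1.01, 2.36], [0.21, 2.38], [-0.96, 4.11], [0.2, 2.71], [-2.98, 2.98]. Speed limits (rad/s): [2.39, 2.39, 3.14, 3.14, 3.14, 3.14].

INTERFACE

Orientations are given as [roll, pitch, yaw] about the fixed x, y, z axes, in that order (R = Rz(yaw) Ry(pitch) Rx(roll)).
In Python, from plant import readout, vision, ticket gives the robot as it stands.
- The arm moves only by the tool servo_tool, never from a script. Its argument "moves" is one flat list of numbers, 7 for each row, row after row: the finger opening in m, from 0 to 0.0854, then the shift along the tool's x, y, z in m, then the turn, a rotation vector about the tool's x, y, z in rad. In form: [hand, dx, dy, dz, rx, ry, rz, hand, dx, dy, dz, rx, ry, rz, ...]. A call has 1 to 8 rows; each row shifts and turns the commanded pose from where the row before left it, along the tool's axes as they then stand; what a row does not reach is not made up. A row lasts 1/12 s, in which the tool goes at most 41.7 mm and 7.16 degrees, less where a joint would pass 70% of its speed; a pose out of reach is approached as far as the arm can. A call with a gripper value outside its range is refused whole. The fingers move at their own pace and stop on an object; "squeeze" is the grip in N (left out, the last holds). Time passes only in rows, so rows that do not move let the fingers close. It gives the time, the measured TCP pose, the force, the opening and the grip force at its end, in the units of the state.
- readout.sense(): the state, without advancing time (a new reading comes with each control period).
- vision.get_image(name): name is "scene" or "top" or "wrist"; returns the picture (400x640x3 uint8, red, green, blue); there is no depth.
- vision.camera_params(name): a dict with "vertical_fov" (degrees; the focal length in pixels is half the picture's height over the tangent of half this angle, whatever the lens; pixels are square), "cx", "cy" (the principal point, pixels), "R" (3x3) and "t" (3): a world point X has camera coordinates R X + t. Camera axes: x right, y down, z forward; pixel columns grow to the right and rows downward; lengths in mm; the calibration is good to about 2 mm. A picture is of the moment at which its call begins: read the wrist's pose just before it. camera_params takes no time and is no camera call; for the wrist camera it gives the pose at the moment of the call.
- ticket.hand_in(): hands the job in; it is judged then, once.
The state is a dict: "clock": time; "joint_positions": joint angles; "joint_vel": joint speeds; "joint_torque": joint torques, N m; "position": TCP position; "tcp_rot": TCP orientation; "force": force on the tool from outside, world axes, zero at the start; "torque": the same for the moment, N m; "gripper_width": finger opening in mm; "gripper_force": force on a finger pad.
Only numpy, scipy, OpenCV 4.12 (cv2) and the standard library are available. Lean on these libraries where they do the work, as an engineer would, in place of code of your own. Each camera call takes 0.05 s, during which the arm holds its last target. There are 200 camera calls.

## Working session

There is one attempt and no reset: what is moved stays moved. The work goes in short steps, Python scripts to look and compute and a tool call to move; the robot and the scene stay as the last step left them, time stands still between calls to the robot, and variables do not carry over. Pictures are saved under pics/ and viewed, at most 10 in all, crops included, and the job is handed in when it is done.

Besides the shell and the picture viewer there is one more tool, called as name(argument=value, ...) on one line, values as JSON. servo_tool: Moves the arm, as the interface text tells. Its arguments: {"type":"object","properties":{"moves":{"type":"array","items":{"type":"number"}},"squeeze":{"type":"number"}},"required":["moves"]}

```bash
ls; mkdir -p pics; python3 - <<'E'
from plant import readout, vision
import cv2
for n in ["scene","top"]:
    im=vision.get_image(n); cv2.imwrite(f"pics/{n}0.png",im[:,:,::-1])
    p=vision.camera_params(n); print(n,p)
s=readout.sense(); print(s)
E
```

```text
pics
scene {'vertical_fov': 48.37724596434659, 'cx': 330.89931215793126, 'cy': 200.68348464643913, 'R': array([[ 0.77903698,  0.6264499 , -0.02572776],
       [ 0.32409023, -0.43747888, -0.83879542],
       [-0.53671865,  0.64511453, -0.54383852]]), 't': array([-438.24657793, -118.65018837, 1664.00333455])}
top {'vertical_fov': 53.8634147186719, 'cx': 323.4487081180205, 'cy': 196.10283325007987, 'R': array([[-0.01132516, -0.99992937,  0.00360439],
       [-0.997465  ,  0.01104385, -0.07029663],
       [ 0.07025186, -0.00439137, -0.99751962]]), 't': array([ -7.1877801 , 603.65200493, 931.26029296])}
{'clock': 0.1, 'joint_positions': array([-1.25112891e+00,  3.59428790e-01,  1.51132812e+00, -2.23762616e-05,
        1.27250781e+00, -1.15125197e-01]), 'joint_vel': array([-0.00167913, -0.00217479, -0.00109713, -0.00114831, -0.00137204,
        0.00234044]), 'joint_torque': array([ 5.07480363e-04, -5.28654027e+01, -2.79348671e+01, -1.31083798e-04,
        4.97378773e-03,  1.78790179e-05]), 'position': array([ 252.51026911, -543.59779973,  230.53865042]), 'tcp_rot': array([-3.13992920e+00, -1.70835883e-04,  4.34799065e-01]), 'force': array([-0.76138521, -0.24377706, -0.3489442 ]), 'torque': array([-0.03829942,  0.00930165,  0.00426697]), 'gripper_force': 0.0, 'gripper_width': 85.3506050840032}
```

View pics/scene0.png

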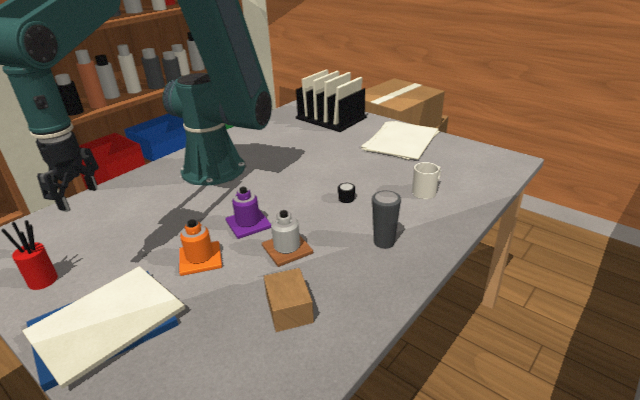

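View pics/top0.png

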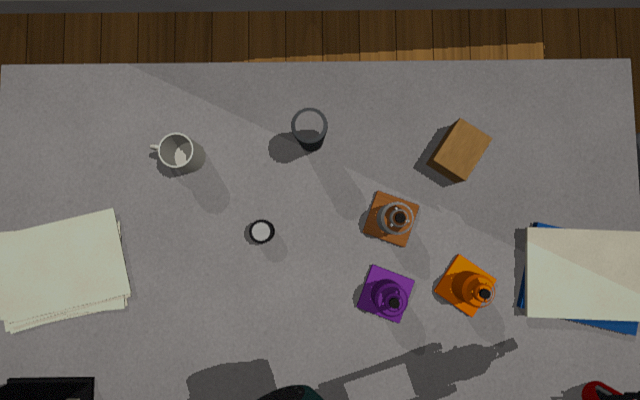

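The scene view shows the lid at (346,192) and the steel flask at (286,237), with purple and orange look-alikes near it. In the top view the lid is at (262,231) and the flask's neck and seal at about (398,218). I'll enlarge both.

```bash
python3 - <<'E'
import cv2, numpy as np
a=cv2.imread("pics/top0.png"); b=cv2.imread("pics/scene0.png")
c=lambda im,x,y,w,h,k: cv2.resize(im[y:y+h,x:x+w],(400,300),interpolation=cv2.INTER_CUBIC)
# scale 10 (40x30) for lid, 5 (80x60) for flask
m=np.vstack([np.hstack([c(a,242,216,40,30,0),c(a,355,185,80,60,0)]),np.hstack([c(b,326,177,40,30,0),c(b,246,206,80,60,0)])])
cv2.imwrite("pics/m.png",m)
E
```

```text
(no output)
```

View pics/m.png

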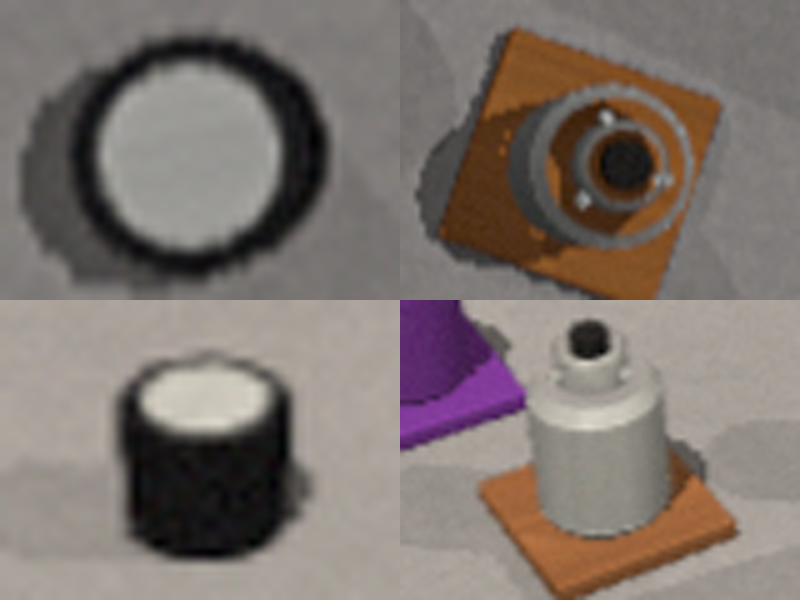

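```bash
cat > h.py <<'E'
import numpy as np
from plant import readout, vision
def at(n,u,v,z,p=None):
    p=p or vision.camera_params(n); f=200/np.tan(np.radians(p['vertical_fov']/2))
    d=p['R'].T@np.array([(u-p['cx'])/f,(v-p['cy'])/f,1]); c=-p['R'].T@p['t']
    return (c+d*(z-c[2])/d[2])
def px(X,p):
    f=200/np.tan(np.radians(p['vertical_fov']/2)); c=p['R']@np.asarray(X,float)+p['t']
    return c[:2]/c[2]*f+[p['cx'],p['cy']]
E
python3 - <<'E'
from h import *
np.set_printoptions(precision=1,suppress=True)
print("lid",at("top",260.55,231.05,46),at("scene",346.05,186.35,46))
print("seal",at("top",400,217.4,129),at("scene",283.2,212.2,129))
f=at("top",400,217.4,129)
for x,y in [(607,118),(662,180),(583,203)]:
    q=at("top",355+(x-399.5)/5-.5,185+(y+.5)/5-.5,108); print(q, q-f, np.degrees(np.arctan2(*(q-f)[1::-1])))
for n,u,v in [("mug",176,150),("tumbler",309,126)]: print(n,at("top",u,v,100 if n=="mug" else 153))
p=vision.camera_params("wrist"); s=readout.sense(); c=-p['R'].T@p['t']
print(c,s['position'],p['R'],p['vertical_fov'])
E
```

```text
lid [521.4 134.3  46. ] [520.6 132.6  46. ]
seal [ 548.5 -176.7  129. ] [ 549.9 -181.1  129. ]
[ 569.  -172.5  108. ] [ 20.6   4.1 -21. ] 11.337541469234678
[ 541.6 -196.   108. ] [ -6.9 -19.3 -21. ] -109.58293894009222
[ 531.9 -161.1  108. ] [-16.5  15.5 -21. ] 136.77493863018762
mug [704.9 314.7 100. ]
tumbler [742.9  15.4 153. ]
[ 313.9 -515.   372.6] [ 252.5 -543.6  230.5] [[ 0.4 -0.9 -0. ]
 [-0.9 -0.4  0.3]
 [-0.2 -0.1 -1. ]] 64.31148399090193
```

Both views agree: lid near (521,133.5), flask near (549,-178). I'll move above the lid and refine with the wrist camera.

servo_tool(moves=[0.085, 0.013, -0.0125, 0, 0, 0, 0, 0.085, 0.0264, -0.025, 0, 0, 0, 0, 0.085, 0.0264, -0.025, 0, 0, 0, 0, 0.085, 0.0264, -0.025, 0, 0, 0, 0, 0.085, 0.0264, -0.025, 0, 0, 0, 0, 0.085, 0.0264, -0.025, 0, 0, 0, 0, 0.085, 0.0264, -0.025, 0, 0, 0, 0, 0.085, 0.0264, -0.025, 0, 0, 0, 0])

```text
clock: 0.77
position: [353.2, -288.9, 231.1]
tcp_rot: [-3.141, 0.0, 0.434]
force: [1.4, -0.7, -0.2]
gripper_width: 85.1
gripper_force: 0.0
```

servo_tool(moves=[0.085, 0.0264, -0.025, 0, 0, 0, 0, 0.085, 0.0264, -0.025, 0, 0, 0, 0, 0.085, 0.0264, -0.025, 0, 0, 0, 0, 0.085, 0.0264, -0.025, 0, 0, 0, 0, 0.085, 0.0264, -0.025, 0, 0, 0, 0, 0.085, 0.0264, -0.025, 0, 0, 0, 0, 0.085, 0.0264, -0.025, 0, 0, 0, 0, 0.085, 0.0264, -0.025, 0, 0, 0, 0])

```text
clock: 1.43
position: [460.4, -18.5, 231.2]
tcp_rot: [-3.141, 0.0, 0.435]
force: [-0.0, -0.5, -0.9]
gripper_width: 84.8
gripper_force: 0.0
```

servo_tool(moves=[0.085, 0.0264, -0.025, 0.005, 0, 0, 0, 0.085, 0.0264, -0.025, 0.005, 0, 0, 0, 0.085, 0.0264, -0.025, 0.005, 0, 0, 0, 0.085, 0.0264, -0.025, 0.005, 0, 0, 0, 0.085, 0.013, -0.0125, 0.005, 0, 0, 0, 0.085, 0, 0, 0, 0, 0, 0, 0.085, 0, 0, 0, 0, 0, 0])

```text
clock: 2.02
position: [520.0, 132.2, 205.5]
tcp_rot: [-3.141, 0.002, 0.437]
force: [-0.2, 0.3, -0.2]
gripper_width: 84.9
gripper_force: 0.0
```

```bash
python3 - <<'E'
from h import *
import cv2,json
s=readout.sense(); p=vision.camera_params("wrist"); im=vision.get_image("wrist")
cv2.imwrite("pics/w1.png",im[:,:,::-1]); np.save("w1.npy",p,allow_pickle=True)
print(s['clock'],s['position'],s['tcp_rot'],s['force']); print(px([521,133.5,46],p))
E
```

```text
2.0167 [520.03060234 132.18593519 205.53571935] [-3.14122390e+00  1.91325032e-03  4.37155150e-01] [-0.19676936  0.29385108 -0.24477261]
[318.0594476  186.41264189]
```

View pics/w1.png

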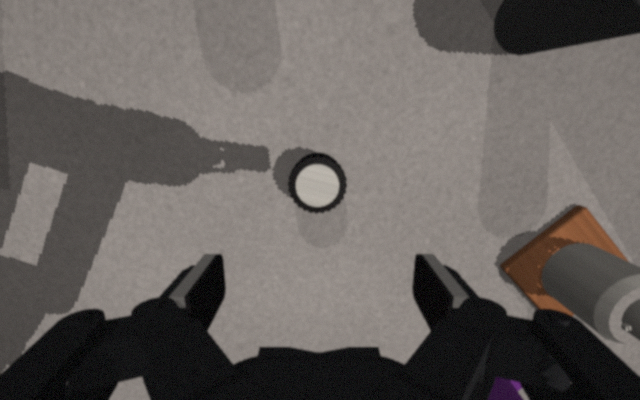

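The wrist view shows the lid's pale top disc centred at about (317.5,185), within 1–2 px of the prediction. I'll get its centroid for a finer fix.

```bash
python3 - <<'E'
from h import *
import cv2
p=np.load("w1.npy",allow_pickle=True).item()
g=cv2.imread("pics/w1.png",0)[150:220,282:352]
n,l,st,c=cv2.connectedComponentsWithStats((g>165).astype(np.uint8))
i=1+st[1:,4].argmax(); print(st[i],c[i]+[282,150],g[35,35],g[3,3])
q=at("wrist",*(c[i]+[282,150]),46,p); print(q)
r=q[:2]-[520.0,132.2]; y=.436; print("tool dx,dy",r@[np.cos(y),np.sin(y)],r@[np.sin(y),-np.cos(y)])
E
```

```text
[  15   16   41   39 1258] [316.99125596 184.87281399] 172 76
[521.94167197 135.08152935  46.        ]
tool dx,dy 2.976944027669358 -1.791955833748522
```

servo_tool(moves=[0.085, 0.0024, -0.0014, 0.02, 0, 0, 0, 0.085, 0, 0, 0.035, 0, 0, 0, 0.085, 0, 0, 0.035, 0, 0, 0, 0.085, 0, 0, 0.035, 0, 0, 0, 0.085, 0, 0, 0.03, 0, 0, 0, 0.085, 0, 0, 0.02, 0, 0, 0, 0.085, 0, 0, 0.0125, 0, 0, 0, 0.085, 0, 0, 0.005, 0, 0, 0])

```text
clock: 2.73
position: [520.4, 132.0, 12.1]
tcp_rot: [-3.141, 0.004, 0.433]
force: [-0.3, 0.2, -0.7]
gripper_width: 84.8
gripper_force: 0.0
```

servo_tool(moves=[0.054, 0, 0, 0, 0, 0, 0, 0.054, 0, 0, 0, 0, 0, 0, 0.054, 0, 0, 0, 0, 0, 0, 0.045, 0, 0, 0, 0, 0, 0, 0.045, 0, 0, 0, 0, 0, 0, 0.045, 0, 0, 0, 0, 0, 0], squeeze=45)

```text
clock: 3.23
position: [523.1, 133.6, 15.2]
tcp_rot: [3.14, -0.002, 0.435]
force: [-1.6, -3.0, 7.1]
gripper_width: 54.5
gripper_force: 47.9
```

servo_tool(moves=[0.045, 0, 0, 0, 0, 0, 0, 0.045, 0, 0, 0, 0, 0, 0])

```text
clock: 3.4
position: [523.1, 133.6, 15.2]
tcp_rot: [3.14, -0.002, 0.435]
force: [-1.5, -3.2, 7.6]
gripper_width: 54.7
gripper_force: 47.9
```

```bash
python3 - <<'E'
from h import *
import cv2
s=readout.sense(); p=vision.camera_params("wrist"); im=vision.get_image("wrist")
print(s['position'],s['tcp_rot'],s['force'],s['torque'],s['gripper_width'])
print(px([521.6,134.5,46],p),px(s['position'],p))
cv2.imwrite("pics/w2.png",im[:,:,::-1])
E
```

```text
[523.09099381 133.5722587   15.24447632] [ 3.14044613e+00 -1.87954965e-03  4.35150428e-01] [-1.52550471 -3.20566971  7.64274692] [-0.44012745  0.17745324 -0.01725177] 54.69896971246939
[315.62103212 296.20848276] [319.12639395 260.05725003]
```

View pics/w2.png

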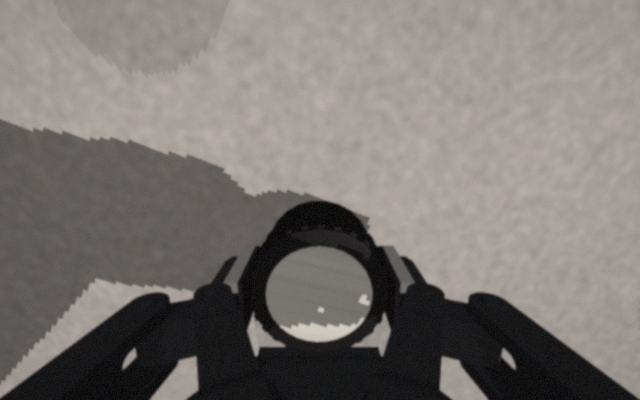

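The lid is held upright between the pads, its disc centred at about (319,294). Next I'll lift and measure its place in the hand.

servo_tool(moves=[0.045, 0, 0, -0.005, 0, 0, 0, 0.045, 0, 0, -0.015, 0, 0, 0, 0.045, 0, 0, -0.03, 0, 0, 0, 0.045, 0, 0, -0.035, 0, 0, 0, 0.045, 0, 0, -0.035, 0, 0, 0, 0.045, 0, 0, -0.025, 0, 0, 0, 0.045, 0, 0, -0.01, 0, 0, 0, 0.045, 0, 0, -0.005, 0, 0, 0], squeeze=60)

```text
clock: 4.12
position: [523.4, 134.2, 176.0]
tcp_rot: [3.141, -0.004, 0.435]
force: [-0.2, -0.3, -0.9]
gripper_width: 54.3
gripper_force: 63.6
```

servo_tool(moves=[0.045, 0, 0, 0, 0, 0, 0, 0.045, 0, 0, 0, 0, 0, 0])

```text
clock: 4.28
position: [521.1, 133.8, 172.5]
tcp_rot: [-3.141, 0.002, 0.435]
force: [0.1, 0.5, -2.1]
gripper_width: 54.4
gripper_force: 63.6
```

```bash
python3 - <<'E'
from h import *
import cv2
s=readout.sense(); p=vision.camera_params("wrist"); im=vision.get_image("wrist")
print(s['position'],s['tcp_rot'],s['force'],s['torque'],s['gripper_width'])
cv2.imwrite("pics/w3.png",im[:,:,::-1])
def disc(g):
    n,l,st,c=cv2.connectedComponentsWithStats(cv2.morphologyEx((g[225:365,255:385]>85).astype(np.uint8),cv2.MORPH_OPEN,np.ones((5,5))))
    i=l[70,65]; 
    cs,_=cv2.findContours((l==i).astype(np.uint8),0,1); e=cv2.fitEllipse(cv2.convexHull(max(cs,key=len))); return st[i],np.array(e[0])+[255,225],e[1]
for n in ["w2","w3"]:
    g=cv2.imread(f"pics/{n}.png",0); st,c,ax=disc(g); print(n,st,c,ax)
    f=200/np.tan(np.radians(p['vertical_fov']/2))
    print(px(s['position']+[0,0,31],p), at("wrist",*c,s['position'][2]+31,p)-s['position'])
E
```

```text
[521.12754076 133.75759777 172.51197352] [-3.14074815e+00  2.09958410e-03  4.34819246e-01] [ 0.09495679  0.47803127 -2.06484936] [-0.03055727  0.03766549 -0.02906779] 54.387908565528846
w2 [  11   22  106   96 7995] [318.69276428 294.21070099] (95.92764282226562, 106.00062561035156)
[319.15503702 294.6326144 ] [ 0.0929479   0.24389426 31.        ]
w3 [  11   22  106   95 7957] [318.69426346 294.00862122] (95.48396301269531, 106.03861999511719)
[319.15503702 294.6326144 ] [ 0.17446233  0.28119066 31.        ]
```

servo_tool(moves=[0.045, -0.0094, 0.0134, 0, 0, 0, 0, 0.045, -0.0188, 0.0268, 0, 0, 0, 0, 0.045, -0.0188, 0.0268, 0, 0, 0, 0, 0.045, -0.0188, 0.0268, 0, 0, 0, 0, 0.045, -0.0188, 0.0268, 0, 0, 0, 0, 0.045, -0.0188, 0.0268, 0, 0, 0, 0, 0.045, -0.0188, 0.0268, 0, 0, 0, 0, 0.045, -0.0188, 0.0268, 0, 0, 0, 0])

```text
clock: 5.0
position: [477.3, -108.8, 171.9]
tcp_rot: [-3.139, 0.002, 0.435]
force: [0.8, 0.5, -1.2]
gripper_width: 54.4
gripper_force: 63.6
```

servo_tool(moves=[0.045, -0.0188, 0.0268, 0, 0, 0, 0, 0.045, -0.0188, 0.0268, 0, 0, 0, 0, 0.045, -0.0188, 0.0268, 0, 0, 0, 0, 0.045, -0.0094, 0.0134, 0, 0, 0, 0, 0.045, 0, 0, 0, 0, 0, 0, 0.045, 0, 0, 0, 0, 0, 0, 0.045, 0, 0, 0, 0, 0, 0])

```text
clock: 5.58
position: [458.0, -219.4, 172.5]
tcp_rot: [-3.139, 0.001, 0.434]
force: [-0.1, 0.4, -0.8]
gripper_width: 54.5
gripper_force: 63.7
```

```bash
python3 - <<'E'
from h import *
import cv2
s=readout.sense(); p=vision.camera_params("wrist"); im=vision.get_image("wrist"); np.save("w4.npy",p,allow_pickle=True)
print(s['clock'],s['position'],s['tcp_rot'],s['force'],px([549,-178,129],p))
cv2.imwrite("pics/w4f.png",im[:,:,::-1])
u,v=px([549,-178,115],p).astype(int); u0,v0=max(u-60,0),max(v-60,0)
c=im[v0:v0+120,u0:u0+120,::-1]; print(u0,v0,c.shape)
cv2.imwrite("pics/w4.png",cv2.resize(c,None,fx=5,fy=5,interpolation=cv2.INTER_CUBIC))
E
```

```text
5.5833 [ 457.98525024 -219.43449238  172.48246502] [-3.13852301e+00  1.19822871e-03  4.34492603e-01] [-0.11982332  0.41724517 -0.75897445] [320.83158935  52.89216418]
260 0 (120, 120, 3)
```

View pics/w4.png

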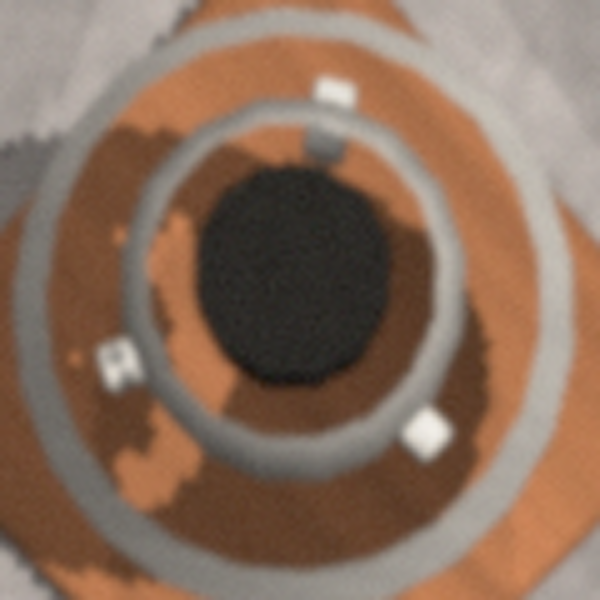

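The crop shows the neck ring (x 123–465, y 97–482 crop px), the seal's dark disc (197–389, 165–385) and three pale pins at (334,95), (121,362) and (426,434). I'll fit circle projections to these.

```bash
python3 - <<'E'
from h import *
from scipy.optimize import least_squares
p=np.load("w4.npy",allow_pickle=True).item()
cp=lambda x,y:np.array([260+(x+.5)/5-.5,(y+.5)/5-.5])
a=np.linspace(0,2*np.pi,200)
def box(X,r,z):
    q=np.array([px([X[0]+r*np.cos(t),X[1]+r*np.sin(t),z],p) for t in a]); return np.r_[q.min(0),q.max(0)]
for nm,b,r,z in [("neck",(123,97,465,482),20,117),("seal",(197,165,389,385),11,129),("body",(14,8,574,612),30,100)]:
    o=np.r_[cp(*b[:2]),cp(*b[2:])]
    s=least_squares(lambda X:box(X,r,z)-o,[549,-178]); print(nm,s.x,s.fun)
pins=np.array([at("wrist",*cp(x,y),107,p)[:2] for x,y in [(334,95),(121,362),(426,434)]])
f=lambda q:[np.r_[q[0]+q[2]*np.cos(q[3]+i*2*np.pi/3),q[1]+q[2]*np.sin(q[3]+i*2*np.pi/3)] for i in range(3)]
from itertools import permutations
s=min((least_squares(lambda q:(np.array(f(q))-pins[list(k)]).ravel(),[549,-178,22,.2]) for k in permutations(range(3))),key=lambda s:s.cost)
print("pins",s.x,s.cost)
E
```

```text
neck [ 547.59354455 -177.16498801] [-0.82307682  0.43455418  0.82198915 -0.44162664]
seal [ 547.45846549 -177.16397264] [-1.36114822 -0.36536477  1.35964458  0.43670208]
body [ 547.84300623 -176.9804632 ] [ 7.77630802  7.17797932 -7.76071605 -9.08613284]
pins [ 548.47650608 -176.66998263  -22.24878374    1.26819003] 0.11164258215175116
```

servo_tool(moves=[0.045, 0.0129, -0.0005, 0, 0, 0, 0, 0.045, 0.025, 0, 0, 0, 0, 0, 0.045, 0.03, 0, 0, 0, 0, 0, 0.045, 0.021, 0, 0, 0, 0, 0, 0.045, 0.01, 0, 0, 0, 0, 0, 0.045, 0, 0, 0.01, 0, 0, 0, 0.045, 0, 0, 0.01, 0, 0, 0, 0.045, 0, 0, 0.008, 0, 0, 0])

```text
clock: 6.3
position: [546.5, -177.8, 144.0]
tcp_rot: [-3.14, 0.002, 0.435]
force: [-0.1, -0.0, -1.4]
gripper_width: 54.4
gripper_force: 63.7
```

servo_tool(moves=[0.045, 0, 0, 0, 0, 0, 0, 0.045, 0, 0, 0, 0, 0, 0, 0.045, 0, 0, 0, 0, 0, 0])

```text
clock: 6.55
position: [547.6, -178.9, 145.7]
tcp_rot: [-3.141, 0.0, 0.434]
force: [0.7, 0.4, -1.8]
gripper_width: 54.7
gripper_force: 63.7
```

servo_tool(moves=[0.045, 0, 0, 0.005, 0, 0, 0, 0.045, 0, 0, 0.004, 0, 0, 0, 0.045, 0, 0, 0.003, 0, 0, 0, 0.045, 0, 0, 0.003, 0, 0, 0, 0.045, 0, 0, 0, 0, 0, 0])

```text
clock: 6.97
position: [548.1, -178.2, 130.2]
tcp_rot: [-3.141, 0.0, 0.435]
force: [-0.2, 0.8, -2.3]
gripper_width: 54.4
gripper_force: 63.8
```

servo_tool(moves=[0.045, 0, 0, 0.002, 0, 0, 0, 0.045, 0, 0, 0.002, 0, 0, 0, 0.045, 0, 0, 0.001, 0, 0, 0, 0.045, 0, 0, 0, 0, 0, 0])

```text
clock: 7.3
position: [548.3, -178.2, 125.6]
tcp_rot: [-3.141, -0.0, 0.435]
force: [1.4, 1.4, -2.2]
gripper_width: 54.4
gripper_force: 63.8
```

servo_tool(moves=[0.045, 0, 0, 0.001, 0, 0, 0, 0.045, 0, 0, 0.001, 0, 0, 0, 0.045, 0, 0, 0, 0, 0, 0])

```text
clock: 7.55
position: [548.5, -178.3, 124.2]
tcp_rot: [-3.141, -0.0, 0.435]
force: [0.1, 3.6, 3.1]
gripper_width: 54.1
gripper_force: 64.4
```

servo_tool(moves=[0.045, 0, 0, 0.001, 0, 0, 0, 0.045, 0, 0, 0.001, 0, 0, 0, 0.045, 0, 0, 0, 0, 0, 0])

```text
clock: 7.8
position: [548.7, -178.3, 123.9]
tcp_rot: [3.141, -0.001, 0.435]
force: [-4.4, 5.5, 17.8]
gripper_width: 54.6
gripper_force: 65.8
```

The lid rests on the pins at the expected height (TCP 124, bottom about 109). I'll ease to a light press, then turn in steps smaller than the 8° keyway window.

servo_tool(moves=[0.045, 0, -0.0005, -0.0012, 0, 0, 0, 0.045, 0, 0, 0, 0, 0, 0, 0.045, 0, 0, 0, 0, 0, 0])

```text
clock: 8.05
position: [548.5, -178.3, 124.1]
tcp_rot: [3.141, -0.001, 0.435]
force: [-1.3, 1.7, 9.0]
gripper_width: 54.4
gripper_force: 64.3
```

servo_tool(moves=[0.045, 0, 0, 0, 0, 0, -0.055, 0.045, 0, 0, 0, 0, 0, -0.055, 0.045, 0, 0, 0, 0, 0, 0])

```text
clock: 8.3
position: [549.1, -178.3, 124.1]
tcp_rot: [3.14, -0.002, 0.548]
force: [0.2, 1.7, 8.5]
gripper_width: 54.6
gripper_force: 64.5
```

servo_tool(moves=[0.045, 0, 0, 0, 0, 0, -0.055, 0.045, 0, 0, 0, 0, 0, -0.055, 0.045, 0, 0, 0, 0, 0, 0])

```text
clock: 8.55
position: [549.2, -178.3, 124.1]
tcp_rot: [3.14, -0.001, 0.658]
force: [-0.5, 3.3, 9.0]
gripper_width: 54.7
gripper_force: 64.5
```

servo_tool(moves=[0.045, 0, 0, 0, 0, 0, -0.055, 0.045, 0, 0, 0, 0, 0, -0.055, 0.045, 0, 0, 0, 0, 0, 0])

```text
clock: 8.8
position: [549.3, -178.2, 124.1]
tcp_rot: [3.14, -0.002, 0.767]
force: [0.6, 3.9, 7.1]
gripper_width: 54.5
gripper_force: 64.5
```

servo_tool(moves=[0.045, 0, 0, 0, 0, 0, -0.055, 0.045, 0, 0, 0, 0, 0, -0.055, 0.045, 0, 0, 0, 0, 0, 0])

```text
clock: 9.05
position: [549.0, -178.2, 123.6]
tcp_rot: [3.14, -0.001, 0.877]
force: [1.0, 2.6, 4.8]
gripper_width: 54.7
gripper_force: 64.1
```

servo_tool(moves=[0.045, 0, 0, 0, 0, 0, 0, 0.045, 0, 0, 0.0005, 0, 0, 0, 0.045, 0, 0, 0, 0, 0, 0])

```text
clock: 9.3
position: [548.8, -178.3, 123.2]
tcp_rot: [3.14, -0.001, 0.873]
force: [-0.6, 4.1, 7.1]
gripper_width: 54.7
gripper_force: 64.5
```

servo_tool(moves=[0.045, 0.0003, -0.0003, 0, 0, 0, -0.02, 0.045, 0, 0, 0, 0, 0, -0.015, 0.045, 0, 0, 0, 0, 0, 0])

```text
clock: 9.55
position: [549.0, -178.2, 123.1]
tcp_rot: [3.139, -0.0, 0.909]
force: [1.4, 2.3, 5.5]
gripper_width: 54.6
gripper_force: 64.3
```

servo_tool(moves=[0.045, 0, 0, 0.0005, 0, 0, 0, 0.045, 0, 0, 0.0005, 0, 0, 0, 0.045, 0, 0, 0, 0, 0, 0])

```text
clock: 9.8
position: [549.0, -178.3, 122.5]
tcp_rot: [3.139, -0.0, 0.908]
force: [-0.7, 2.0, 8.8]
gripper_width: 54.5
gripper_force: 64.6
```

```bash
python3 -c "
from h import *
s=readout.sense(); print(s['position'],s['tcp_rot'],s['force'],s['torque'])"
```

```text
[ 548.98675489 -178.32370049  122.46374795] [ 3.13928873e+00 -3.23527194e-04  9.07956473e-01] [-0.65792195  1.98302578  8.76113709] [ 0.41601634 -0.1254114  -0.07856695]
```

```bash
python3 - <<'E'
from h import *
import cv2
im=vision.get_image("wrist")[:,:,::-1]; cv2.imwrite("pics/w5.png",im)
a=cv2.imread("pics/w3.png")[190:390,220:420]; cv2.imwrite("pics/w5c.png",cv2.resize(np.hstack([a,im[190:390,220:420]]),(800,400)))
E
```

```text
(no output)
```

View pics/w5c.png

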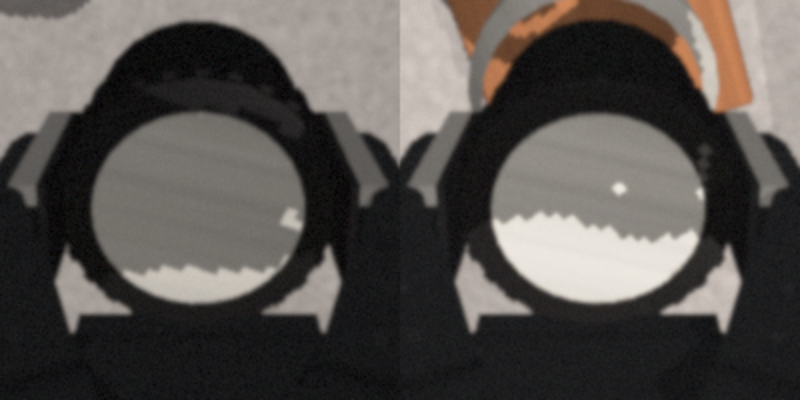

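Before and after crops show the lid unmoved and level in the hand (disc x 91–305, y 111–303 in both). The drop of about 1.7 mm is therefore real: the keyways are over the pins. I'll turn slightly toward the window centre and keep lowering.

servo_tool(moves=[0.045, 0, 0, 0, 0, 0, -0.015, 0.045, 0, 0, 0.0005, 0, 0, -0.01, 0.045, 0, 0, 0.0005, 0, 0, 0, 0.045, 0, 0, 0, 0, 0, 0])

```text
clock: 10.18
position: [547.8, -177.7, 120.2]
tcp_rot: [-3.141, 0.0, 0.934]
force: [1.3, 1.8, 2.4]
gripper_width: 54.6
gripper_force: 64.1
```

```bash
python3 -c "
from h import *
s=readout.sense(); print(s['position'],s['tcp_rot'],s['force'],s['torque'])"
```

```text
[ 547.75002424 -177.68074993  120.20131637] [-3.14099000e+00  3.74001094e-04  9.33930309e-01] [1.29391171 1.77273322 2.39813286] [ 0.42643203 -0.03548508  0.17457555]
```

servo_tool(moves=[0.045, 0, 0, 0.001, 0, 0, 0, 0.045, 0, 0, 0.001, 0, 0, 0, 0.045, 0, 0, 0.001, 0, 0, 0, 0.045, 0, 0, 0.001, 0, 0, 0, 0.045, 0, 0, 0, 0, 0, 0])

```text
clock: 10.6
position: [547.8, -177.7, 116.8]
tcp_rot: [-3.141, 0.0, 0.934]
force: [-1.2, 2.8, 7.1]
gripper_width: 54.6
gripper_force: 64.5
```

servo_tool(moves=[0.045, 0, 0, 0.001, 0, 0, 0, 0.045, 0, 0, 0.001, 0, 0, 0, 0.045, 0, 0, 0.0005, 0, 0, 0, 0.045, 0, 0, 0, 0, 0, 0, 0.045, 0, 0, 0, 0, 0, 0])

```text
clock: 11.02
position: [547.9, -177.6, 115.3]
tcp_rot: [3.141, 0.0, 0.934]
force: [-3.7, 3.1, 16.3]
gripper_width: 54.3
gripper_force: 65.7
```

servo_tool(moves=[0.045, 0, 0, 0.0006, 0, 0, 0, 0.045, 0, 0, 0, 0, 0, 0, 0.045, 0, 0, 0, 0, 0, 0])

```text
clock: 11.27
position: [547.9, -177.6, 115.3]
tcp_rot: [3.141, 0.0, 0.934]
force: [-5.0, 3.9, 20.2]
gripper_width: 54.4
gripper_force: 66.1
```

servo_tool(moves=[0.045, 0, 0, 0, 0, 0, 0, 0.045, 0, 0, 0, 0, 0, 0, 0.045, 0, 0, 0, 0, 0, 0, 0.045, 0, 0, 0, 0, 0, 0])

```text
clock: 11.6
position: [547.9, -177.6, 115.3]
tcp_rot: [3.141, 0.0, 0.934]
force: [-5.0, 4.0, 20.5]
gripper_width: 54.3
gripper_force: 66.1
```

```bash
python3 - <<'E'
from h import *
import cv2
im=vision.get_image("scene")[:,:,::-1]; cv2.imwrite("pics/s6.png",cv2.resize(im[140:290,200:400],(800,600),interpolation=cv2.INTER_CUBIC))
s=readout.sense(); print(s['position'],s['force'],s['torque'])
E
```

```text
[ 547.90282653 -177.61107057  115.28860182] [-5.04238845  3.65914939 20.36541895] [0.73609623 0.84618026 0.1511096 ]
```

View pics/s6.png

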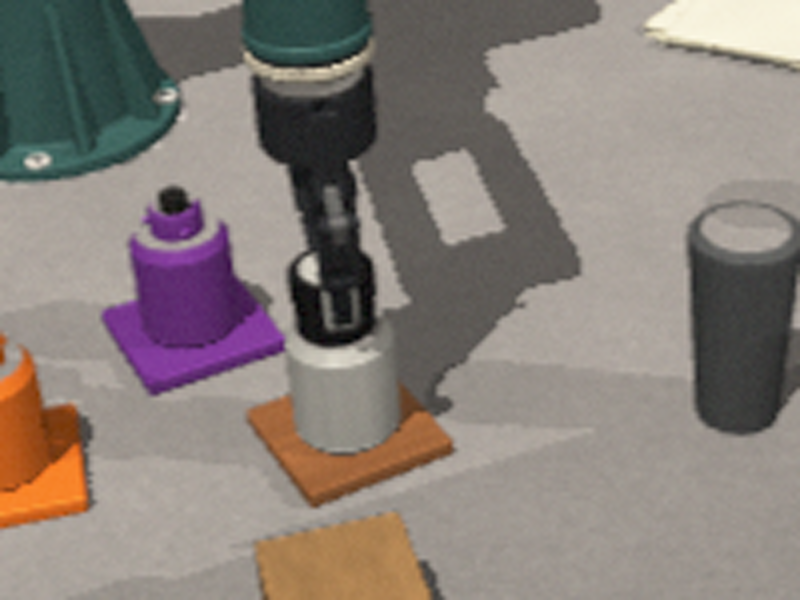

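The lid sits square on the flask's shoulder at crop (335,325). The height is steady at 115.3 (9 mm below the pin rest) under about 20 N, so I'm handing in while still pressing.

```bash
python3 -c "
from plant import ticket; print(ticket.hand_in())"
```

```text
the job is handed in; nothing more can be done
None
```

The lid's keyways are over the pins and it is pressed fully home on the steel flask's shoulder; I handed in with the gripper still holding it down at about 20 N, at about 12 s on the clock, without touching the mug, tumbler or carton.

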